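# Back the fraction collector up one vial

## Task

The fraction collector was clicked on one place too far and its nozzle now stands over an empty holder. With a fingertip, lift the ratchet pawl out of the wheel by its finger bar and throw it right back so that it stays; then push the wheel backward (anticlockwise from above) exactly one notch (its upright pegs are there to push on), so that the last vial is under the nozzle again, and tip the pawl over so that it drops home into the notch. Push only; do not touch the vials, and leave the other things on the bench where they are.

Things in the scene. Friction and masses are not known exactly. Their poses are not given: they have to be found in the camera images.
- collector: fixed frame of a small hand-indexed fraction collector: white base 270 mm long (along its own y), 148 mm wide. Origin: on the worktop, on the wheel's upright axis. Own +x points away from the robot, own +y to its left. The +y end carries the pawl; the -y end a 12 mm thick post, 110 mm from the axis, with an arm reaching in along the y axis to the nozzle, 122 mm high at most.
- wheel (a joint): turn of the wheel about its upright axis (rad): grows clockwise seen from above (feed direction), falls as it goes backward, anticlockwise. One notch = one vial holder = 0.785 (45 degrees). It starts near 0.065, the middle of a notch; the lowered pawl leaves it about 0.06 of play either way. It takes about 1.5 N at a peg to turn and stays where it is left.
- wheel_deck (a point): centre of the wheel's deck top, 38 mm above the worktop. Aluminium disc, radius 84 mm; on its rim (72 to 84 mm out) eight ratchet teeth 11 mm high, a steep face and a ramp each: the pawl lets it click forward and blocks it backward. On it eight grey vial holders (22 mm across, top 59 mm above the worktop, 32 mm from the axis) and four upright steel pegs to push it by.
- near_peg (a point): top centre of the peg on the robot's side of the wheel. Pegs: 8 mm across, 64 mm from the axis, 90 degrees apart, from the deck up to 72 mm above the worktop. Turning with the wheel, this one starts about 26 degrees clockwise (from above) of the frame's -x direction, on the pawl's side; one notch backward takes it about 19 degrees anticlockwise of it, on the nozzle's side.
- pawl (a joint): the ratchet pawl (rad). 0 = down, its 8 mm nose standing in a notch; grows as the nose lifts, when the finger bar is pushed outward (frame's +y, away from the wheel) over the top of the hinge. Past about 0.65 its weight carries it on to a stop at 1.05, where it stays; pushed back inward below about 0.45 it falls down by itself. From 0.4 it clears the teeth; below 0.06 it is home in a notch. Takes under 1 N.
- pawl_hinge (a point): centre of the pawl's hinge: at the frame's +y end, 112 mm from the wheel's axis, 56 mm above the worktop, turning about the frame's x direction. The steel arm reaches from here inward over the wheel's rim. Its two aluminium cheeks reach 64 mm above the worktop and are 36 mm apart over the outsides.
- finger_bar (a point): centre of the pawl's finger bar, a steel cross-bar 12 mm thick, 34 mm long (along the frame's x), 65 mm from the hinge, moving with the pawl. Pawl down: 85 mm from the wheel's axis, leaning inward of the hinge, 115 mm above the worktop; half-way: over the hinge, 121 mm up; thrown back: 149 mm from the axis, leaning outward, 109 mm up, with the pawl's arm standing up to 95 mm behind it.
- nozzle_tip (a point): tip of the white nozzle, 88 mm above the worktop, 32 mm from the wheel's axis towards the frame's -y end; fixed. An empty holder is below it at the start.
- vial1: a loose open glass vial, 15 mm across, 41 mm tall, standing upright in a holder of the wheel (mouth 81 mm above the worktop); origin at the centre of its underside, 40 mm above the worktop: the last one that was filled, in the holder next to the nozzle; it has to come back under the nozzle
- vial2: a loose open glass vial, 15 mm across, 41 mm tall, standing upright in a holder of the wheel (mouth 81 mm above the worktop); origin at the centre of its underside, 40 mm above the worktop: in the next holder round, clockwise (from above) from vial1
- vial3: a loose open glass vial, 15 mm across, 41 mm tall, standing upright in a holder of the wheel (mouth 81 mm above the worktop); origin at the centre of its underside, 40 mm above the worktop: in the next holder round, clockwise (from above) from vial2
- reagent_small: bystander: small reagent bottle, 40 mm across, 62 mm tall; origin at the centre of its underside
- beaker_50: bystander: small glass beaker, 44 mm across, 58 mm tall; origin at the centre of its underside
- petri_pair: bystander: two small stacked petri dishes, 61 mm across, 30 mm tall; origin at the centre of the underside
- lab_timer: bystander: flat lab timer, 62 x 66 x 19 mm; origin at the centre of its underside
- label_tape: bystander: roll of label tape lying flat, 55 mm across, 19 mm tall; origin at the centre of its underside
- pcr_plate: bystander: 96-well plate, 85 x 128 x 16 mm; origin at the centre of its underside

How it is judged:
On the way, in this order (a step that is already met when the one before it is completed fails the run):
1. the pawl is thrown right back, out of the wheel, and the wheel has not yet been turned (value of joint pawl above 0.95 rad and value of joint wheel between -0.15 and 0.3 rad), for 0.2 s.
2. with the pawl still up, the wheel has gone backward one notch (value of joint pawl above 0.8 rad and value of joint wheel between -0.82 and -0.63 rad), for 0.2 s.
At the end, for the whole second after the job is handed in: the pawl is down home in a notch (below 0.06 rad), the wheel stands at rest one notch back (between -0.82 and -0.63 rad), the last vial is within 8 mm of the nozzle's axis, and all three vials stand upright (0.2 rad) in their holders (value of joint pawl below 0.06 rad and value of joint wheel between -0.82 and -0.63 rad and horizontal distance between vial1 and nozzle_tip below 0.008 m and velocity of joint wheel between -0.02 and 0.02 rad/s and angle between each of vial1, vial2, vial3's own z axis and vertical below 0.2 rad); the robot touches nothing.
It fails at once if the wheel is pushed back far beyond one notch (value of joint wheel below -1.15 rad).
It fails at once if the wheel is clicked forward a notch (value of joint wheel above 0.6 rad).
It fails at once if a vial is lifted in its holder or tipped (height (world z) of any of vial1, vial2, vial3 above 0.05 m or angle between any of vial1, vial2, vial3's own z axis and vertical above 0.35 rad).
It fails at once if a vial is touched by the fingers (contact force between the fingers and vial1 above 0.5 N or contact force between the fingers and vial2 above 0.5 N or contact force between the fingers and vial3 above 0.5 N).
It fails at once if another thing on the bench is moved or lifted (distance of any of reagent_small, beaker_50, petri_pair, lab_timer, label_tape, pcr_plate from where it was at the start of the episode above 0.02 m).
It also fails if it takes over 48 s, if anything falls off the work surface, if the arm or the gripper's body presses on something with over 40 N, if the wrist force passes 120 N, or if a joint passes its speed limit or range.

## Robot

A 7-joint arm with a two-finger parallel gripper is mounted at the origin on a cart in front of the work surface, level with it; the furniture and walls round the work are solid. World frame = base frame: x ahead of the robot, y to its left, z up, the work surface at z = 0. Lengths are in m, angles in rad, forces in N, time in s.
With the tool pointing down it reaches from about 0.425 to 0.825 m from the base axis. Payload 3.6 kg.
Tool frame: the origin (TCP) lies at the very end of the fingers, on their centre line; the grasp point (between the pads) lies 19 mm behind it (pinch_z is the distance from the TCP to the grasp point, in m); z points along the fingers, y is the direction in which the jaws open and shut (so a half turn about z gives the same grasp; the last joint's range is limited). The gripper opens to 93 mm and grips with 3 to 60 N. Pads are 15 mm wide; open, the fingers measure 128 mm over their backs; the gripper's body (75 mm by 188 mm) begins 65 mm behind the grasp point.
Start: joints at [-1.296, 0.615, -0.013, 1.423, 0.008, 1.103, -0.04], TCP at [0.193, 0.621, 0.219] pointing down, gripper open.
Joint ranges: [-3.12, 3.12], [-0.3, 2.06], [-1.34, 1.32], [0.26, 2.42], [-1.36, 4.5], [0.01, 1.98], [-2.84, 2.84]. Speed limits (rad/s): [2.79, 2.79, 3.14, 3.14, 3.14, 3.14, 3.14].

## Interface

Orientations are given as a unit quaternion [x, y, z, w].
In Python, from workcell import * gives the robot as it stands.
- The arm moves only by the tool move_arm, never from a script. Its argument "rows" is a list of rows, each an object with "xyz": the shift along the tool's x, y, z in mm, a list of three; "spin": the turn about the tool's z in degrees. A call has 1 to 5 rows; each row is the pose to reach, as a shift and turn from the pose commanded when the call began, along the tool's axes at that moment; what a row does not reach only later rows make up. A row lasts 1/10 s, in which the tool goes at most 50 mm and 8.59 degrees, less where a joint would pass 70% of its speed; a pose out of reach is approached as far as the arm can. A call with a gripper value outside its range is refused whole. "claw" is the opening, from 0 (shut) to 1 (fully open), set as the call begins (left out, the last holds). The fingers move at their own pace and stop on an object; the grip force is fixed at half the most. Time passes only in rows, so rows that repeat a pose let the fingers close. It gives the time, the measured TCP pose, the force and the opening at its end, in the units of the state.
- observe(): the state, without advancing time (a new reading comes with each control period).
- camera(name): name is "scene" or "side" or "wrist"; returns the picture (400x640x3 uint8, red, green, blue); there is no depth.
- calibration(name): a dict with "vertical_fov" (degrees; the focal length in pixels is half the picture's height over the tangent of half this angle, whatever the lens; pixels are square), "cx", "cy" (the principal point, pixels), "D" ([k1, k2, p1, p2, k3] as OpenCV has them; the pictures are not rectified), "cam_to_world" (4x4, takes a point from camera to world coordinates). Camera axes: x right, y up, looking along -z (the intrinsics and any distortion apply to the point x, -y, -z); pixel columns grow to the right and rows downward; lengths in m; the calibration is good to about 2 mm. A picture is of the moment at which its call begins: read the wrist's pose just before it. calibration takes no time and is no camera call; for the wrist camera it gives the pose at the moment of the call.
- sign_off(): hands the job in, once; it reports no verdict.
The state is a dict: "t": time; "q": joint angles; "joint_vel": joint speeds; "tau": joint torques, N m; "eef_pos": TCP position; "tcp_rot": TCP orientation; "contact_force": force on the tool from outside, world axes, zero at the start; "torque": the same for the moment, N m; "width": finger opening in m.
Only numpy, scipy, OpenCV 4.12 (cv2) and the standard library are available. Lean on these libraries where they do the work, as an engineer would, in place of code of your own. Each camera call takes 0.05 s, during which the arm holds its last target. There are 200 camera calls.

## Working session

There is one attempt and no reset: what is moved stays moved. The work goes in short steps, Python scripts to look and compute and a tool call to move; the robot and the scene stay as the last step left them, time stands still between calls to the robot, and variables do not carry over. Pictures are saved under pics/ and viewed, about 8 in all and at most 12, crops included, and the job is handed in when it is done.

Besides the shell and the picture viewer there is one more tool, called by a JSON object that holds its "method" and its "body". move_arm: Moves the arm, as the interface text tells. Its arguments: {"type":"object","properties":{"rows":{"type":"array","items":{"type":"object","properties":{"xyz":{"type":"array","items":{"type":"number"}},"spin":{"type":"number"}}}},"claw":{"type":"number"}},"required":["rows"]}

```bash
mkdir -p pics; ls
python3 - <<'E'
from workcell import *
import cv2
s=observe();print({k:s[k] for k in('t','eef_pos','tcp_rot','width','contact_force')})
for n in("scene","side"):
    c=calibration(n);print(n,c)
    cv2.imwrite(f"pics/{n}0.png",camera(n)[:,:,::-1])
E
```

```text
pics
{'t': 0.0, 'eef_pos': array([0.19235966, 0.62004993, 0.21748576]), 'tcp_rot': array([ 1.49817692e-01,  9.88712803e-01, -1.27721722e-03, -1.46980963e-04]), 'width': 0.09323178203008022, 'contact_force': array([-0.46718106,  0.25452963,  0.30420913])}
scene {'vertical_fov': 55.149398625735074, 'cx': 322.14924456404634, 'cy': 203.6366832973373, 'D': array([-0.01941652,  0.        ,  0.        ,  0.        ,  0.        ]), 'cam_to_world': array([[-0.54568158,  0.64219376, -0.5383482 , -0.16941589],
       [-0.83785406, -0.40643107,  0.36443705,  0.69667452],
       [ 0.01523776,  0.64992381,  0.7598466 ,  1.0659513 ],
       [ 0.        ,  0.        ,  0.        ,  1.        ]])}
side {'vertical_fov': 51.122276525368626, 'cx': 320.2890019156197, 'cy': 202.19082137449425, 'D': array([-0.06567582,  0.        ,  0.        ,  0.        ,  0.        ]), 'cam_to_world': array([[-0.98960992, -0.11738704,  0.08302101,  0.61835812],
       [ 0.14377103, -0.80210737,  0.5796151 ,  0.99394417],
       [-0.00144754,  0.58552887,  0.81065026,  1.15212992],
       [ 0.        ,  0.        ,  0.        ,  1.        ]])}
```

View pics/scene0.png

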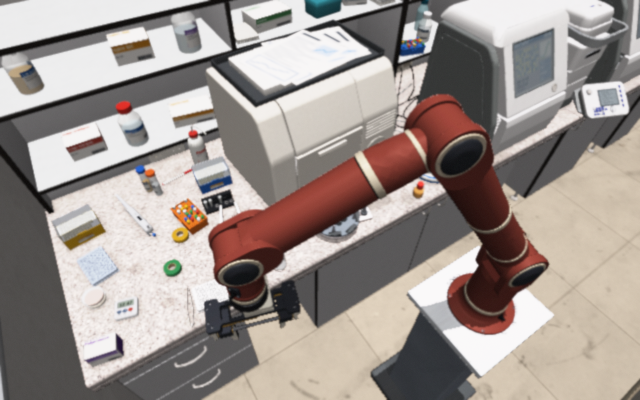

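View pics/side0.png

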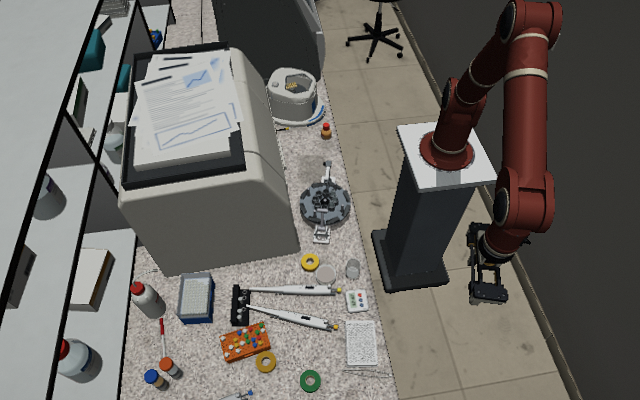

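The side view shows the collector at about (325,203), with the nozzle post at the top (327,165) and the pawl at the bottom (321,235). In the scene view the arm hides it. I'll enlarge the crop.

```bash
cat > h.py <<'E'
import numpy as np, cv2
from workcell import *
def K(c):
    f=200/np.tan(np.radians(c["vertical_fov"])/2); return np.array([[f,0,c["cx"]],[0,f,c["cy"]],[0,0,1]])
def ray(c,uv):
    p=cv2.undistortPoints(np.array([[uv]],float),K(c),c["D"])[0,0]
    M=c["cam_to_world"]; return M[:3,3],M[:3,:3]@np.array([p[0],-p[1],-1])
def at(c,uv,z):
    o,d=ray(c,uv); return (o+d*(z-o[2])/d[2])[:2]
def px(c,P):
    M=c["cam_to_world"]; q=(np.atleast_2d(P)-M[:3,3])@M[:3,:3]*[1,-1,-1]
    return cv2.projectPoints(q,np.zeros(3),np.zeros(3),K(c),c["D"])[0][:,0]
def crop(img,x,y,w,h,s,fn): cv2.imwrite(fn,cv2.resize(img[y:y+h,x:x+w],None,fx=s,fy=s,interpolation=cv2.INTER_CUBIC)[:,:,::-1])
E
python3 - <<'E'
from h import *
i=cv2.imread("pics/side0.png")[:,:,::-1]
crop(i,285,145,80,110,5,"pics/sidec.png")
c=calibration("side")
for n,uv,z in(("deck",(325,203),.04),("yel",(311,262),0),("redbottle",(326,131),0.03)):print(n,at(c,uv,z))
E
```

```text
deck [0.48966044 0.20424226]
yel [0.56143383 0.39123103]
redbottle [ 0.43430361 -0.13398754]
```

View pics/sidec.png

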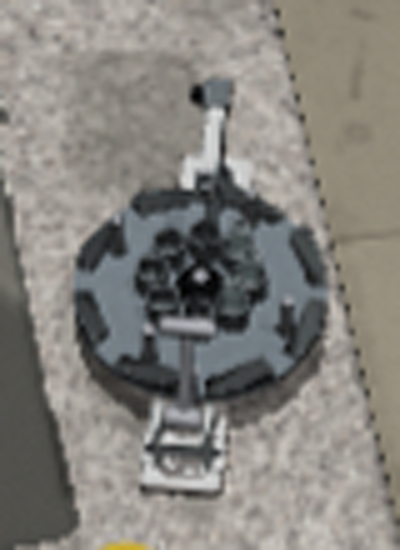

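The enlarged crop shows these points, in crop pixels:
- finger bar centre at (187,325)
- near peg top at (287,300)
- another peg top at (148,328)
- rim spanning about x 77–327
- post top at about (215,88)

I'll fit the frame pose to these.

```bash
cat >> h.py <<'E'
from scipy.optimize import least_squares
def loc(p,L):
    c,s=np.cos(p[2]),np.sin(p[2]); L=np.atleast_2d(L); return np.c_[p[0]+c*L[:,0]-s*L[:,1],p[1]+s*L[:,0]+c*L[:,1],L[:,2]]
def peg(k,w=0.065):  # k=0 near peg; clockwise
    a=np.pi-np.radians(26)-(w-.065)-k*np.pi/2; return [.064*np.cos(a),.064*np.sin(a),.072]
E
python3 - <<'E'
from h import *
c=calibration("side")
uv=np.array([[187,325],[287,300],[148,328],[215,92],[183,418]])/5+[285,145]
L=[[0,.085,.115],peg(0),peg(1),[0,-.11,.122],[0,.112,.058]]
r=least_squares(lambda p:(px(c,loc(p,L))-uv).ravel(),[.49,.2,0],loss="soft_l1")
print(r.x,r.fun.reshape(-1,2).round(1))
p=r.x
W=loc(p,[[0,0,.038],[0,.085,.115],peg(0),peg(0,-.72),[0,.149,.109],[0,-.11,.122]])
print(W.round(4),np.hypot(*W[:,:2].T))
from scipy.spatial.transform import Rotation as R
s=observe();print(R.from_quat(s["tcp_rot"]).as_matrix().round(3))
c=calibration("wrist");print(c["cam_to_world"].round(3),c["vertical_fov"])
E
```

```text
[ 0.48974142  0.20249428 -0.24081412] [[ 0.1  0.8]
 [-0.2  0.2]
 [-0.2  0.1]
 [ 0.1 -2.6]
 [ 0.1 -0.2]]
[[0.4897 0.2025 0.038 ]
 [0.51   0.285  0.115 ]
 [0.4406 0.2435 0.072 ]
 [0.426  0.1967 0.072 ]
 [0.5253 0.3472 0.109 ]
 [0.4635 0.0957 0.122 ]] [0.52995338 0.58426218 0.50336266 0.46922888 0.62965073 0.47327722]
[[-0.955  0.296 -0.001]
 [ 0.296  0.955 -0.002]
 [ 0.    -0.002 -1.   ]]
[[ 0.298 -0.921 -0.251  0.123]
 [ 0.955  0.286  0.081  0.642]
 [-0.003 -0.264  0.965  0.383]
 [ 0.     0.     0.     1.   ]] 68.15383353151537
```

Run:
```python
from h import *
c=calibration("side")
for uv in((300,253),(285,199),(299,248),(276,150)):
  print(uv,at(c,uv,0),at(c,uv,.3))
p=[.4897,.2025,-.241]
print(loc(p,[[.094,.06,0],[.094,.13,0],[.094,.17,0]]))
s=observe();T=np.array(s["eef_pos"])
for g in(loc(p,[-.02,.02,.26])[0],):
  from scipy.spatial.transform import Rotation as R
  print(g,R.from_quat(s["tcp_rot"]).inv().apply(g-T)*1000)
```

```text
(300, 253) [0.59134916 0.35500178] [0.59838195 0.52137426]
(285, 199) [0.61783873 0.13937496] [0.61797397 0.36189393]
(299, 248) [0.59238813 0.33675496] [0.59915038 0.50787868]
(276, 150) [ 0.62976702 -0.09235239] [0.62679629 0.19050544]
[[0.59530381 0.23833065 0.        ]
 [0.61201098 0.30630763 0.        ]
 [0.62155793 0.34515162 0.        ]]
[0.47505148 0.22669547 0.26      ] [-386.56203852 -292.1336236   -41.70477551]
```

The instrument's front edge (x≈0.59–0.62) is close to the collector. I'll therefore set the jaw axis along the frame's y, which keeps the wide gripper body clear of it.

{"method": "move_arm", "body": {"claw": 0, "rows": [{"xyz":[-38,-29,-4],"spin":-0.7},{"xyz":[-77,-58,-8],"spin":-1.4},{"xyz":[-116,-87,-12],"spin":-2},{"xyz":[-154,-116,-16],"spin":-2.7},{"xyz":[-193,-145,-20],"spin":-3.4}]}}

```text
t: 0.6
eef_pos: [0.3346, 0.4232, 0.2384]
tcp_rot: [0.12, 0.993, -0.0, -0.0]
contact_force: [1.4, -0.7, -0.5]
width: 0.0573
```

{"method": "move_arm", "body": {"rows": [{"xyz":[-37,-31,-4]},{"xyz":[-73,-63,-8]},{"xyz":[-110,-94,-12]},{"xyz":[-146,-126,-16]},{"xyz":[-183,-157,-20]}]}}

```text
$.rows[0]: bad value
```

{"method": "move_arm", "body": {"rows": [{"xyz":[0,0,0]},{"xyz":[0,0,0]}]}}

```text
$.rows[0]: bad value
```

Run:
```python
from h import *
s=observe();print(s["t"],s["eef_pos"],s["tcp_rot"],s["width"],np.degrees(s["q"]).round())
c=calibration("wrist");i=camera("wrist");np.save("w1.npy",c["cam_to_world"])
cv2.imwrite("pics/w1.png",i[:,:,::-1])
```

```text
0.6 [0.33456007 0.42320421 0.2384348 ] [ 1.20014320e-01  9.92772059e-01 -4.01404260e-04 -2.00542467e-04] 0.05725438958749805 [-53.  24.  -1.  98.   0.  57.  22.]
```

View pics/w1.png

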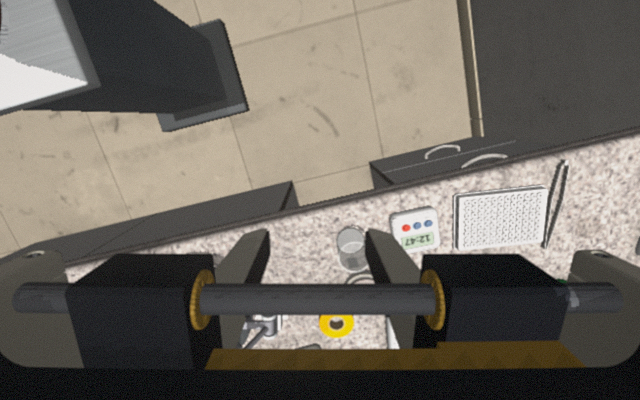

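The wrist view shows the gripper hiding the lower half; only what lies on the tool's +x side is visible. The beaker is at (352,245), the timer at (415,230) and the tape at (337,322). I'll move on, this time giving spin in each row.

{"method": "move_arm", "body": {"rows": [{"xyz":[-38,-31,-4],"spin":0},{"xyz":[-77,-63,-8],"spin":0},{"xyz":[-115,-94,-12],"spin":0},{"xyz":[-153,-126,-14],"spin":0},{"xyz":[-190,-157,-16],"spin":0}]}}

```text
t: 1.15
eef_pos: [0.4817, 0.2255, 0.2546]
tcp_rot: [0.121, 0.993, -0.0, -0.0]
contact_force: [-0.0, 0.6, -0.1]
width: 0.0137
```

{"method": "move_arm", "body": {"rows": [{"xyz":[0,0,0],"spin":0},{"xyz":[0,0,0],"spin":0}]}}

```text
t: 1.35
eef_pos: [0.4812, 0.2261, 0.2542]
tcp_rot: [0.122, 0.993, -0.0, -0.0]
contact_force: [0.9, -0.1, -0.6]
width: 0.0012
```

Run:
```python
from h import *
s=observe();print(s["t"],s["eef_pos"],s["tcp_rot"],s["width"],np.degrees(s["q"]).round())
c=calibration("wrist");i=camera("wrist");np.save("w1.npy",c["cam_to_world"])
crop(i,140,0,400,320,2,"pics/w2.png")
p=[.4897,.2025,-.241]
print(px(c,loc(p,[[0,.085,.115],[-.017,.085,.115],[.017,.085,.115],peg(0),[0,0,.038],[0,-.032,.088]])).round())
```

```text
1.35 [0.4812377  0.22611942 0.25423282] [ 1.22190676e-01  9.92506519e-01 -2.18855566e-04 -4.48010901e-04] 0.001215544455066314 [-29.  23.   2.  98.  -1.  59.  49.]
[[378. 201.]
 [378. 186.]
 [377. 216.]
 [324. 144.]
 [302. 186.]
 [272. 195.]]
```

View pics/w2.png

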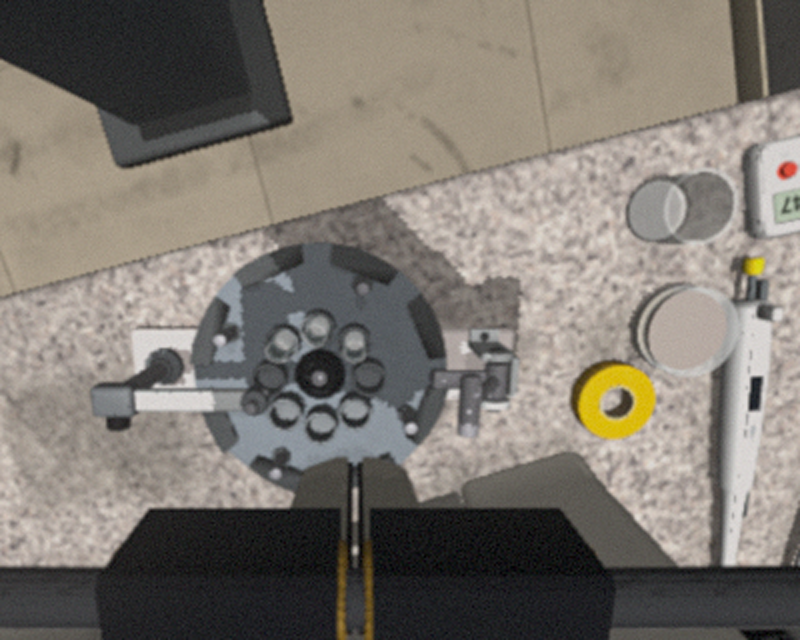

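The wrist view is clear. In crop pixels the pegs are at (363,288), (222,340), (410,428) and (277,474), the bar centre is at (468,405) and the hub at (319,373). I'll refit with both cameras.

Run:
```python
from h import *
c=calibration("wrist");c["cam_to_world"]=np.load("w1.npy");cs=calibration("side")
uv=np.array([[468,405],[363,288],[410,428],[277,474],[222,340]])/2+[140,0]
us=np.array([[187,325],[287,300],[148,328]])/5+[285,145]
b=[0,.085,.115]
def f(p):
  P=[peg(k,p[3]) for k in range(4)]
  return np.r_[(px(c,loc(p,[b]+P))-uv).ravel(),(px(cs,loc(p,[b]+P[:2]))-us).ravel()]
g=lambda p:f(p)[:10]
for n,h in(("wrist",g),("both",f)):
  r=least_squares(h,[.49,.2025,-.24,.065]);print(n,r.x.round(4),r.fun.reshape(-1,2).round(1).tolist())
p=r.x if 0 else least_squares(g,[.49,.2025,-.24,.065]).x
s=observe();from scipy.spatial.transform import Rotation as R
A=R.from_quat(s["tcp_rot"])
print(A.as_euler("xyz",degrees=True),np.degrees(p[2]))
for L in([-.0,.045,.105],[0,.112,.105]):print(A.inv().apply(loc(p,L)[0]-s["eef_pos"])*1000)
```

```text
wrist [ 0.4898  0.2001 -0.2511  0.0504] [[1.3, 0.1], [-0.1, 0.2], [0.7, 0.0], [-0.8, -0.2], [-1.3, 0.1]]
both [ 0.4898  0.2002 -0.2507  0.0504] [[1.4, -0.0], [-0.0, 0.2], [0.7, -0.1], [-0.8, -0.3], [-1.3, 0.0], [-0.3, 0.1], [-0.2, -0.4], [-0.2, -0.4]]
[ 1.79997359e+02 -8.73077493e-02  1.66180641e+02] -14.384799811169414
[-16.63023595  20.2855187  149.20697747]
[-17.29143378  87.28225603 149.20905764]
```

{"method": "move_arm", "body": {"rows": [{"xyz":[-8,12,30],"spin":0},{"xyz":[-17,20,70],"spin":0},{"xyz":[-17,20,110],"spin":0},{"xyz":[-17,20,140],"spin":0},{"xyz":[-17,20,149],"spin":0}]}}

```text
t: 1.9
eef_pos: [0.4984, 0.244, 0.1022]
tcp_rot: [0.118, 0.993, -0.002, -0.004]
contact_force: [-0.5, 0.2, 0.8]
width: 0.0006
```

{"method": "move_arm", "body": {"rows": [{"xyz":[0,4,0],"spin":0},{"xyz":[0,8,0],"spin":0},{"xyz":[0,12,0],"spin":0},{"xyz":[0,17,0],"spin":0},{"xyz":[0,22,0],"spin":0}]}}

```text
t: 2.4
eef_pos: [0.508, 0.2645, 0.1067]
tcp_rot: [0.12, 0.993, 0.0, 0.001]
contact_force: [-0.1, 0.2, 0.4]
width: 0.0004
```

{"method": "move_arm", "body": {"rows": [{"xyz":[0,8,0],"spin":0},{"xyz":[0,16,0],"spin":0},{"xyz":[0,24,0],"spin":0},{"xyz":[0,32,0],"spin":0},{"xyz":[0,40,0],"spin":0}]}}

```text
t: 2.9
eef_pos: [0.517, 0.3038, 0.1055]
tcp_rot: [0.12, 0.993, 0.0, -0.0]
contact_force: [-0.6, -0.5, 0.1]
width: 0.0005
```

{"method": "move_arm", "body": {"rows": [{"xyz":[0,5,0],"spin":0},{"xyz":[0,10,0],"spin":0},{"xyz":[0,14,0],"spin":0},{"xyz":[0,14,0],"spin":0},{"xyz":[0,14,0],"spin":0}]}}

```text
t: 3.4
eef_pos: [0.5203, 0.3161, 0.1056]
tcp_rot: [0.121, 0.993, -0.0, -0.0]
contact_force: [-0.5, -0.3, -0.8]
width: 0.001
```

Run:
```python
from h import *
s=observe();print(s["t"],s["eef_pos"],s["contact_force"])
w=camera("wrist");S=camera("side");np.save("w3.npy",calibration("wrist")["cam_to_world"])
crop(w,220,80,300,150,2,"pics/a.png");crop(S,275,150,90,110,4,"pics/b.png")
a=cv2.imread("pics/a.png");b=cv2.imread("pics/b.png")
cv2.imwrite("pics/w3.png",np.vstack([a,cv2.copyMakeBorder(cv2.resize(b,(245,300)),0,0,0,355,0)]))
```

```text
3.4 [0.52032811 0.31613439 0.10558459] [-0.52461812 -0.26439971 -0.84826678]
```

View pics/w3.png

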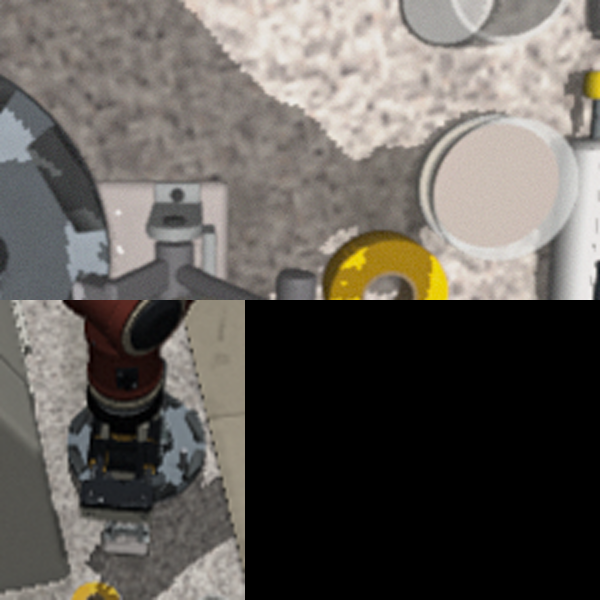

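The bar end at crop (297,285) is well outward and the pawl arm stands up at (115,280). The projection can confirm whether it is thrown back fully. I'll lift straight up first.

Run:
```python
from h import *
c=calibration("wrist");c["cam_to_world"]=np.load("w3.npy")
p=[.4898,.2001,-.2509]
for th in(.65,.8,.95,1.05):
  a=th-.428; q=px(c,loc(p,[-.017,.112+.065*np.sin(a),.056+.065*np.cos(a)]))[0]; print(th,((q-[220,80])*2).round())
s=observe();from scipy.spatial.transform import Rotation as R
A=R.from_quat(s["tcp_rot"])
print(A.inv().apply(loc(p,[-.063,.075,.055])[0]-s["eef_pos"])*1000)
```

```text
0.65 [220. 284.]
0.8 [253. 281.]
0.95 [283. 276.]
1.05 [300. 273.]
[ 64.25344017 -44.16082318  50.65878445]
```

{"method": "move_arm", "body": {"rows": [{"xyz":[0,-2,-15],"spin":0},{"xyz":[0,-2,-40],"spin":0},{"xyz":[25,-20,-40],"spin":0},{"xyz":[50,-35,-40],"spin":0},{"xyz":[65,-45,-40],"spin":0}]}}

```text
t: 4.0
eef_pos: [0.4448, 0.2876, 0.147]
tcp_rot: [0.12, 0.993, 0.0, -0.0]
contact_force: [0.8, -0.1, 0.1]
width: 0.0005
```

The pawl is at about 1.04, so it is thrown right back. Next I'll go down beside the near peg.

{"method": "move_arm", "body": {"rows": [{"xyz":[0,0,30],"spin":0},{"xyz":[0,0,60],"spin":0},{"xyz":[0,0,82],"spin":0},{"xyz":[0,0,91],"spin":0},{"xyz":[0,0,91],"spin":0}]}}

```text
t: 4.5
eef_pos: [0.4463, 0.2879, 0.0545]
tcp_rot: [0.121, 0.993, -0.0, -0.0]
contact_force: [-0.5, -1.0, -0.4]
width: 0.0008
```

```bash
cat >> h.py <<'E'
P0=[.4898,.2001,-.2509]
def local():
    s=observe(); d=np.array(s["eef_pos"])-loc(P0,[0,0,0])[0]; c,n=np.cos(P0[2]),np.sin(P0[2])
    return s["t"],np.round([c*d[0]+n*d[1],-n*d[0]+c*d[1],d[2]],4),s["contact_force"].round(1)
E
python3 - <<'E'
from h import *
print(local())
w=camera("wrist");np.save("w4.npy",calibration("wrist")["cam_to_world"]);crop(w,140,60,360,260,2.2,"pics/w4.png")
E
```

```text
(4.5, array([-0.0639,  0.0743,  0.0545]), array([-0.5, -1. , -0.4]))
```

View pics/w4.png

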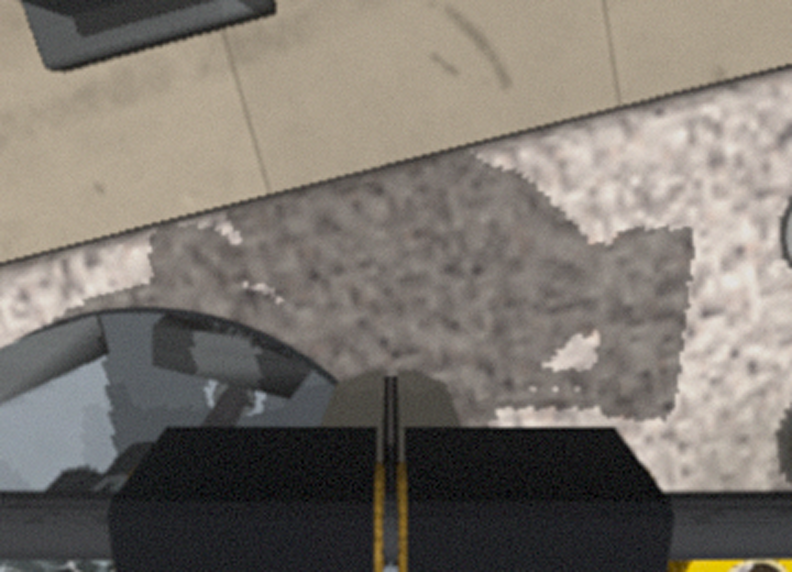

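The peg stands to the left of the fingers at about crop (225,405), and the finger tips span about x 335–455. I'll push gently along -y.

{"method": "move_arm", "body": {"rows": [{"xyz":[0,-5,0],"spin":0},{"xyz":[0,-10,0],"spin":0},{"xyz":[0,-15,0],"spin":0},{"xyz":[0,-20,0],"spin":0},{"xyz":[0,-25,0],"spin":0}]}}

```text
t: 5.05
eef_pos: [0.4405, 0.2634, 0.055]
tcp_rot: [0.121, 0.993, 0.0, 0.0]
contact_force: [0.1, -0.1, 0.6]
width: 0.0005
```

{"method": "move_arm", "body": {"rows": [{"xyz":[0,-4,0],"spin":0},{"xyz":[0,-8,0],"spin":0},{"xyz":[0,-12,0],"spin":0},{"xyz":[0,-16,0],"spin":0},{"xyz":[0,-20,0],"spin":0}]}}

```text
t: 5.55
eef_pos: [0.4355, 0.2445, 0.0546]
tcp_rot: [0.12, 0.993, 0.0, -0.0]
contact_force: [0.1, 1.9, 0.2]
width: 0.0009
```

{"method": "move_arm", "body": {"rows": [{"xyz":[0,-4,0],"spin":0},{"xyz":[0,-8,0],"spin":0},{"xyz":[0,-12,0],"spin":0},{"xyz":[0,-16,0],"spin":0},{"xyz":[0,-20,0],"spin":0}]}}

```text
t: 6.05
eef_pos: [0.4311, 0.2246, 0.0546]
tcp_rot: [0.121, 0.993, -0.0, 0.0]
contact_force: [-0.5, 1.9, -0.1]
width: 0.0004
```

{"method": "move_arm", "body": {"rows": [{"xyz":[0,-2,0],"spin":0},{"xyz":[0,-3,0],"spin":0},{"xyz":[0,-3,0],"spin":0}]}}

```text
t: 6.35
eef_pos: [0.4306, 0.2217, 0.0547]
tcp_rot: [0.121, 0.993, -0.0, 0.0]
contact_force: [0.0, -0.0, -0.2]
width: 0.0004
```

Run:
```python
from h import *
print(local())
w=camera("wrist");np.save("w5.npy",calibration("wrist")["cam_to_world"]);S=camera("side")
a=cv2.resize(w[120:280,160:460],None,fx=2,fy=2,interpolation=2);b=cv2.resize(S[150:260,275:365],(245,300),interpolation=2)
cv2.imwrite("pics/w5.png",np.vstack([a,cv2.copyMakeBorder(b,0,0,0,355,0)])[:,:,::-1])
c=calibration("wrist")
for w in(-.6,-.72,-.84):print(w,[((px(c,loc(P0,peg(k,w)))[0]-[160,120])*2).round().tolist() for k in (0,1,3)])
```

```text
(6.35, array([-0.0627,  0.0062,  0.0547]), array([ 0. , -0. , -0.2]))
-0.6 [[244.0, 270.0], [503.0, 422.0], [92.0, 492.0]]
-0.72 [[217.0, 277.0], [499.0, 401.0], [101.0, 511.0]]
-0.84 [[192.0, 286.0], [491.0, 381.0], [113.0, 528.0]]
```

View pics/w5.png

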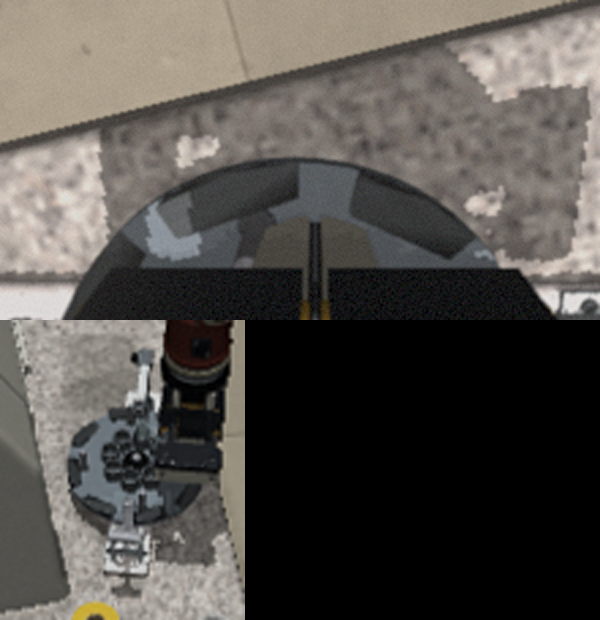

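The side view shows the pawl still back, with the bar at about (123,590), and the finger contact implies a wheel angle of about -0.61. I'll push about 6 mm more, then back off, rise and look.

{"method": "move_arm", "body": {"rows": [{"xyz":[0,-2,0],"spin":0},{"xyz":[0,-4,0],"spin":0},{"xyz":[0,-6,0],"spin":0},{"xyz":[0,-6,0],"spin":0},{"xyz":[0,-6,0],"spin":0}]}}

```text
t: 6.95
eef_pos: [0.4289, 0.2162, 0.0547]
tcp_rot: [0.121, 0.993, -0.0, 0.0]
contact_force: [2.1, 1.1, 0.5]
width: 0.0005
```

{"method": "move_arm", "body": {"rows": [{"xyz":[0,6,0],"spin":0},{"xyz":[0,10,-30],"spin":0},{"xyz":[0,14,-75],"spin":0},{"xyz":[0,18,-120],"spin":0},{"xyz":[-20,20,-160],"spin":0}]}}

```text
t: 7.45
eef_pos: [0.4497, 0.2323, 0.2163]
tcp_rot: [0.118, 0.993, -0.001, -0.002]
contact_force: [0.2, 0.9, -0.6]
width: 0.0007
```

{"method": "move_arm", "body": {"rows": [{"xyz":[-35,0,-20],"spin":0},{"xyz":[-60,0,-38],"spin":0},{"xyz":[-60,0,-38],"spin":0}]}}

```text
t: 7.75
eef_pos: [0.5149, 0.2149, 0.2547]
tcp_rot: [0.123, 0.992, 0.0, 0.003]
contact_force: [-0.5, -0.2, -0.1]
width: 0.0008
```

Run:
```python
from h import *
print(local())
c=calibration("wrist");np.save("w6.npy",c["cam_to_world"]);w=camera("wrist");crop(w,180,90,260,200,3,"pics/w6.png")
for a in(-.6,-.72,-.84):print(a,[((px(c,loc(P0,peg(k,a)))[0]-[180,90])*3).round().tolist() for k in range(4)])
```

```text
(7.75, array([0.0206, 0.0206, 0.2547]), array([-0.5, -0.2, -0.1]))
-0.6 [[323.0, 52.0], [520.0, 184.0], [395.0, 368.0], [204.0, 251.0]]
-0.72 [[303.0, 57.0], [516.0, 165.0], [413.0, 364.0], [210.0, 269.0]]
-0.84 [[284.0, 65.0], [509.0, 146.0], [430.0, 357.0], [218.0, 286.0]]
```

View pics/w6.png

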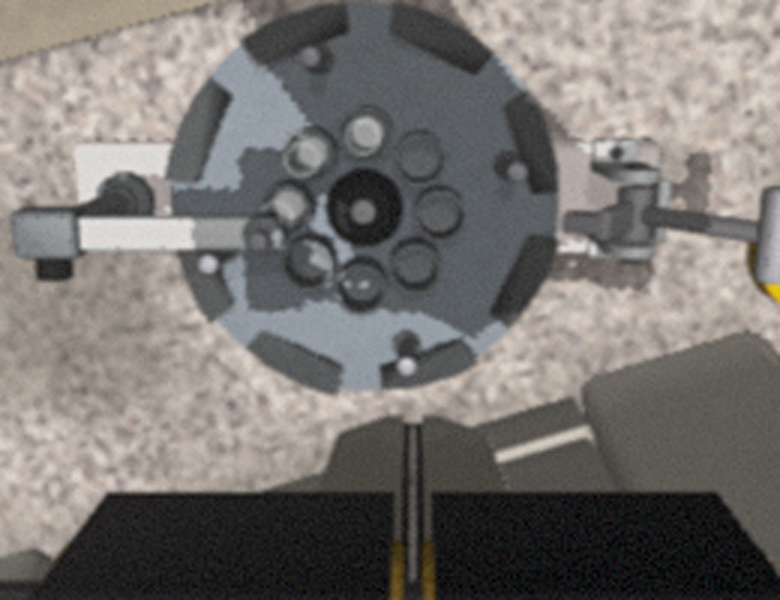

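The wheel pegs in crop pixels are at (312,57), (516,172), (407,366) and (208,264), which gives a wheel angle of about -0.68. The pawl is still thrown back. That is just short of the notch middle (about -0.72), so I'll push about 2.5 mm further.

{"method": "move_arm", "body": {"rows": [{"xyz":[40,0,20],"spin":0},{"xyz":[83,0,40],"spin":0},{"xyz":[83,0,85],"spin":0},{"xyz":[83,0,130],"spin":0},{"xyz":[83,0,165],"spin":0}]}}

```text
t: 8.3
eef_pos: [0.4264, 0.2362, 0.085]
tcp_rot: [0.119, 0.993, -0.001, -0.003]
contact_force: [0.1, -1.1, 0.3]
width: 0.0006
```

{"method": "move_arm", "body": {"rows": [{"xyz":[0,0,25],"spin":0},{"xyz":[0,0,35],"spin":0},{"xyz":[0,0,35],"spin":0}]}}

```text
t: 8.6
eef_pos: [0.4281, 0.2361, 0.0512]
tcp_rot: [0.12, 0.993, -0.002, -0.002]
contact_force: [0.1, 0.3, -0.4]
width: 0.0003
```

```bash
python3 -c "
from h import *
print(local())"
```

```text
(8.6, array([-0.0687,  0.0196,  0.0512]), array([ 0.1,  0.3, -0.4]))
```

{"method": "move_arm", "body": {"rows": [{"xyz":[-6,-6,-3],"spin":0},{"xyz":[-6,-12,-3],"spin":0},{"xyz":[-6,-16,-3],"spin":0},{"xyz":[-6,-18,-3],"spin":0},{"xyz":[-6,-20,-3],"spin":0}]}}

```text
t: 9.1
eef_pos: [0.4318, 0.2155, 0.0561]
tcp_rot: [0.121, 0.993, 0.0, 0.0]
contact_force: [-0.1, -0.7, -0.0]
width: 0.0004
```

{"method": "move_arm", "body": {"rows": [{"xyz":[0,-1,0],"spin":0},{"xyz":[0,-2,0],"spin":0},{"xyz":[0,-2,0],"spin":0},{"xyz":[0,-2,0],"spin":0}]}}

```text
t: 9.5
eef_pos: [0.4317, 0.2143, 0.0558]
tcp_rot: [0.12, 0.993, 0.0, 0.001]
contact_force: [0.3, 1.6, 2.6]
width: 0.0001
```

```bash
python3 -c "
from h import *
print(local())"
```

```text
(9.5, array([-0.0598, -0.0006,  0.0558]), array([0.3, 1.6, 2.6]))
```

{"method": "move_arm", "body": {"rows": [{"xyz":[0,-1,0],"spin":0},{"xyz":[0,-2,0],"spin":0},{"xyz":[0,-2,0],"spin":0},{"xyz":[0,-2,0],"spin":0}]}}

```text
t: 9.9
eef_pos: [0.4311, 0.2118, 0.0556]
tcp_rot: [0.121, 0.993, 0.0, 0.0]
contact_force: [1.0, 1.7, 1.2]
width: 0.0002
```

{"method": "move_arm", "body": {"rows": [{"xyz":[0,6,0],"spin":0},{"xyz":[0,10,-30],"spin":0},{"xyz":[0,14,-75],"spin":0},{"xyz":[0,18,-120],"spin":0},{"xyz":[-20,20,-160],"spin":0}]}}

```text
t: 10.4
eef_pos: [0.4513, 0.2273, 0.2169]
tcp_rot: [0.118, 0.993, -0.001, -0.003]
contact_force: [2.0, -0.0, -1.2]
width: 0.0004
```

{"method": "move_arm", "body": {"rows": [{"xyz":[-35,0,-20],"spin":0},{"xyz":[-60,0,-38],"spin":0},{"xyz":[-60,0,-38],"spin":0}]}}

```text
t: 10.7
eef_pos: [0.5165, 0.21, 0.2553]
tcp_rot: [0.123, 0.992, -0.0, 0.002]
contact_force: [0.4, -0.8, -0.0]
width: 0.0006
```

Run:
```python
from h import *
print(local())
c=calibration("wrist");np.save("w7.npy",c["cam_to_world"]);w=camera("wrist");crop(w,180,90,260,200,3,"pics/w7.png")
for a in(-.6,-.72,-.84):print(a,[((px(c,loc(P0,peg(k,a)))[0]-[180,90])*3).round().tolist() for k in range(4)])
```

```text
(10.7, array([0.0234, 0.0162, 0.2553]), array([ 0.4, -0.8, -0. ]))
-0.6 [[335.0, 44.0], [532.0, 177.0], [406.0, 362.0], [215.0, 244.0]]
-0.72 [[315.0, 50.0], [527.0, 158.0], [423.0, 357.0], [221.0, 262.0]]
-0.84 [[296.0, 58.0], [520.0, 139.0], [441.0, 351.0], [229.0, 279.0]]
```

View pics/w7.png

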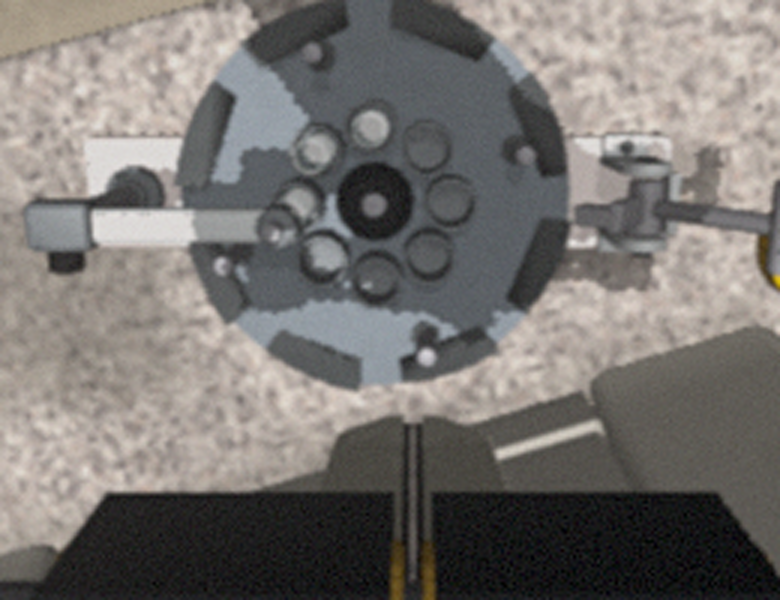

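The peg readings give about -0.735, the notch middle. The pawl is still back and the vials are upright, with vial1 under the nozzle at about (280,232). Now over to the outer side of the finger bar.

{"method": "move_arm", "body": {"rows": [{"xyz":[6,34,10],"spin":0},{"xyz":[12,68,20],"spin":0},{"xyz":[18,102,30],"spin":0},{"xyz":[24,136,40],"spin":0},{"xyz":[30,170,50],"spin":0}]}}

```text
t: 11.25
eef_pos: [0.5215, 0.3854, 0.2011]
tcp_rot: [0.12, 0.993, -0.002, -0.003]
contact_force: [0.7, -0.3, -0.3]
width: 0.0002
```

{"method": "move_arm", "body": {"rows": [{"xyz":[0,2,0],"spin":0},{"xyz":[0,2,35],"spin":0},{"xyz":[0,2,70],"spin":0},{"xyz":[0,2,95],"spin":0},{"xyz":[0,2,105],"spin":0}]}}

```text
t: 11.75
eef_pos: [0.5215, 0.3838, 0.0947]
tcp_rot: [0.12, 0.993, -0.004, -0.004]
contact_force: [-0.7, 0.3, 0.2]
width: 0.0005
```

```bash
python3 -c "
from h import *
print(local())"
```

```text
(11.75, array([-0.0149,  0.1858,  0.0947]), array([-0.7,  0.3,  0.2]))
```

{"method": "move_arm", "body": {"rows": [{"xyz":[-5,-8,-4],"spin":0},{"xyz":[-8,-16,-5],"spin":0},{"xyz":[-8,-24,-5],"spin":0},{"xyz":[-8,-31,-5],"spin":0},{"xyz":[-8,-38,-5],"spin":0}]}}

```text
t: 12.25
eef_pos: [0.5281, 0.355, 0.1103]
tcp_rot: [0.12, 0.993, 0.009, 0.006]
contact_force: [0.8, 8.3, 15.8]
width: 0.0002
```

{"method": "move_arm", "body": {"rows": [{"xyz":[0,-6,0],"spin":0},{"xyz":[0,-12,0],"spin":0},{"xyz":[0,-18,0],"spin":0},{"xyz":[0,-24,0],"spin":0},{"xyz":[0,-28,0],"spin":0}]}}

```text
t: 12.75
eef_pos: [0.5236, 0.336, 0.1177]
tcp_rot: [0.118, 0.993, 0.017, 0.01]
contact_force: [-5.5, 11.7, 40.3]
width: 0.0002
```

{"method": "move_arm", "body": {"rows": [{"xyz":[0,0,0],"spin":0},{"xyz":[0,3,0],"spin":0},{"xyz":[0,20,-10],"spin":0},{"xyz":[0,40,-40],"spin":0},{"xyz":[0,40,-80],"spin":0}]}}

```text
t: 13.25
eef_pos: [0.5253, 0.3612, 0.1845]
tcp_rot: [0.119, 0.993, 0.001, -0.001]
contact_force: [0.0, 0.3, -0.2]
width: 0.0006
```

Run:
```python
from h import *
print(local())
S=camera("side");crop(S,275,150,90,110,5,"pics/s8.png")
```

```text
(13.25, array([-0.0056,  0.1649,  0.1845]), array([ 0. ,  0.3, -0.2]))
```

View pics/s8.png

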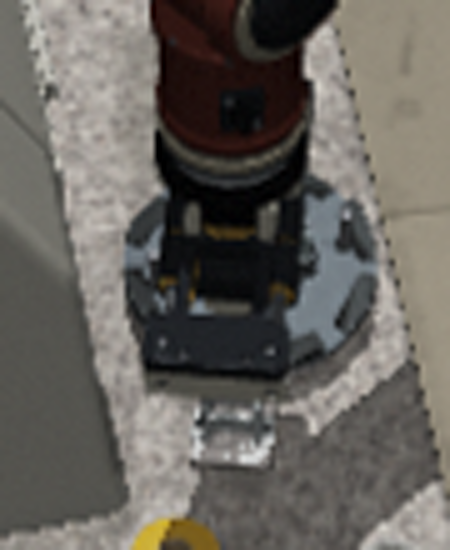

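The push met up to 40 N vertically, so the finger may have ridden on the bar. In the side view the bar no longer sticks out beyond the hinge block at (232,435), but the gripper hides the pawl itself. I'll return to the w2 pose and compare numerically with that picture.

{"method": "move_arm", "body": {"rows": [{"xyz":[0,0,-45],"spin":0},{"xyz":[2,-35,-70],"spin":0},{"xyz":[5,-75,-70],"spin":0},{"xyz":[8,-110,-70],"spin":0},{"xyz":[10,-142,-70],"spin":0}]}}

```text
t: 13.8
eef_pos: [0.4825, 0.2209, 0.2552]
tcp_rot: [0.121, 0.993, 0.0, 0.001]
contact_force: [0.5, 0.2, 0.5]
width: 0.0003
```

{"method": "move_arm", "body": {"rows": [{"xyz":[0,0,0],"spin":0},{"xyz":[0,0,0],"spin":0}]}}

```text
t: 14.0
eef_pos: [0.4833, 0.2228, 0.255]
tcp_rot: [0.122, 0.993, 0.001, 0.001]
contact_force: [-0.6, 1.2, -0.7]
width: 0.0002
```

Run:
```python
from h import *
print(local(),observe()["eef_pos"])
c=calibration("wrist");np.save("w9.npy",c["cam_to_world"]);w=camera("wrist");cv2.imwrite("pics/w9full.png",w[:,:,::-1])
crop(w,140,0,400,320,2,"pics/w9.png")
a=cv2.imread("pics/w2.png");b=cv2.imread("pics/w9.png")
for n,(x,y,W,H) in {"bar+stem":(430,360,90,80),"bar":(452,368,32,72),"hinge":(470,325,55,45),"tape":(570,355,90,90)}.items():
  r=cv2.matchTemplate(b[y-40:y+H+40,x-60:x+W+60],a[y:y+H,x:x+W],cv2.TM_CCOEFF_NORMED);_,m,_,l=cv2.minMaxLoc(r);print(n,round(m,2),l[0]-60,l[1]-40)
for th in(0,.2,.43,.65,1.05):
  q=th-.428;print(th,[((px(c,loc(P0,[X,.112+.065*np.sin(q),.056+.065*np.cos(q)]))[0]-[140,0])*2).round().tolist() for X in(-.017,.017)])
for a_ in(-.6,-.72,-.84):print(a_,[((px(c,loc(P0,peg(k,a_)))[0]-[140,0])*2).round().tolist() for k in range(4)])
```

```text
(14.0, array([-0.0119,  0.0203,  0.255 ]), array([-0.6,  1.2, -0.7])) [0.48330235 0.22277015 0.25496213]
bar+stem 0.71 3 -4
bar 0.61 -44 12
hinge 0.89 3 -5
tape 0.81 3 -5
0 [[477.0, 368.0], [473.0, 429.0]]
0.2 [[502.0, 370.0], [498.0, 432.0]]
0.43 [[531.0, 371.0], [526.0, 433.0]]
0.65 [[557.0, 370.0], [551.0, 432.0]]
1.05 [[594.0, 366.0], [587.0, 426.0]]
-0.6 [[297.0, 274.0], [425.0, 358.0], [343.0, 475.0], [219.0, 400.0]]
-0.72 [[284.0, 278.0], [422.0, 346.0], [355.0, 472.0], [223.0, 412.0]]
-0.84 [[272.0, 283.0], [418.0, 334.0], [366.0, 468.0], [228.0, 423.0]]
```

Run:
```python
import cv2,numpy as np
a=cv2.imread("pics/w2.png");b=cv2.imread("pics/w9.png")
B=cv2.resize(b[230:460,190:680],(784,368),interpolation=2)
A=cv2.resize(a[310:460,420:680],(390,225),interpolation=2);C=cv2.resize(b[310:460,420:680],(390,225),interpolation=2)
cv2.imwrite("pics/w9v.png",np.vstack([B,cv2.copyMakeBorder(np.hstack([A,C]),0,0,0,4,0)]))
```

```text
(no output)
```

View pics/w9v.png

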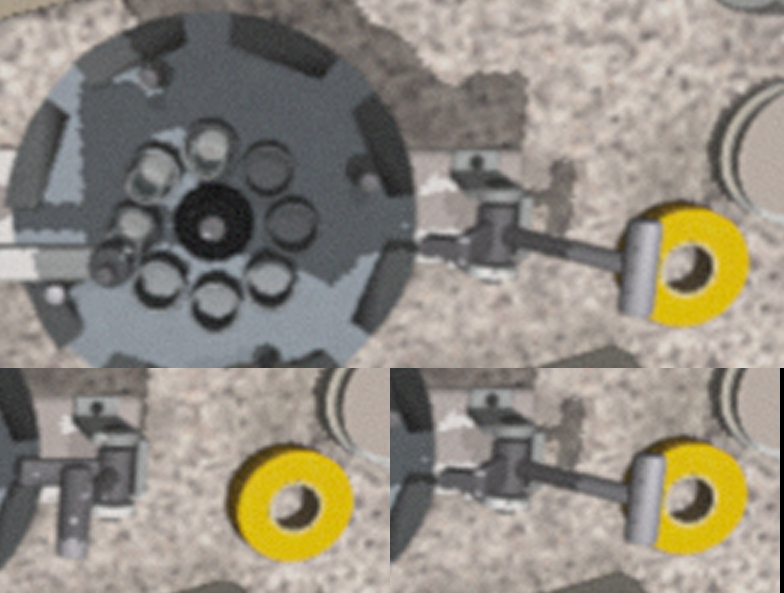

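The last picture shows that the push failed. The bar is still thrown back, with its centre at (640,270), where the 1.05 position projects. The wheel and vials are unchanged, with the pegs reading about -0.73. The finger's tapered tip rode over the bar, so I'll repeat with the tip about 20 mm lower, where the straight part of the finger meets the bar.

{"method": "move_arm", "body": {"rows": [{"xyz":[-2,35,10],"spin":0},{"xyz":[-4,70,20],"spin":0},{"xyz":[-6,105,30],"spin":0},{"xyz":[-6,140,40],"spin":0},{"xyz":[-6,172,50],"spin":0}]}}

```text
t: 14.55
eef_pos: [0.5297, 0.3929, 0.2029]
tcp_rot: [0.119, 0.993, 0.001, -0.0]
contact_force: [0.2, 1.0, 0.5]
width: 0.0005
```

{"method": "move_arm", "body": {"rows": [{"xyz":[0,4,0],"spin":0},{"xyz":[0,4,35],"spin":0},{"xyz":[0,4,70],"spin":0},{"xyz":[0,4,105],"spin":0},{"xyz":[0,4,126],"spin":0}]}}

```text
t: 15.05
eef_pos: [0.5296, 0.3926, 0.0749]
tcp_rot: [0.12, 0.993, -0.001, -0.001]
contact_force: [1.5, 0.2, -0.6]
width: 0.0003
```

{"method": "move_arm", "body": {"rows": [{"xyz":[0,0,0],"spin":0},{"xyz":[0,0,0],"spin":0}]}}

```text
t: 15.25
eef_pos: [0.5313, 0.3936, 0.0782]
tcp_rot: [0.12, 0.993, 0.0, 0.0]
contact_force: [0.4, 0.1, 0.4]
width: 0.0003
```

```bash
python3 -c "
from h import *
print(local())"
```

```text
(15.25, array([-0.0078,  0.1978,  0.0782]), array([0.4, 0.1, 0.4]))
```

{"method": "move_arm", "body": {"rows": [{"xyz":[0,-8,0],"spin":0},{"xyz":[0,-16,0],"spin":0},{"xyz":[0,-22,0],"spin":0},{"xyz":[0,-27,0],"spin":0},{"xyz":[0,-32,0],"spin":0}]}}

```text
t: 15.75
eef_pos: [0.5237, 0.362, 0.0784]
tcp_rot: [0.121, 0.993, 0.001, 0.001]
contact_force: [0.3, 1.3, 0.5]
width: 0.0005
```

Low force and no lifting this time. I'll continue.

{"method": "move_arm", "body": {"rows": [{"xyz":[0,-5,0],"spin":0},{"xyz":[0,-10,0],"spin":0},{"xyz":[0,-15,0],"spin":0},{"xyz":[0,-20,0],"spin":0},{"xyz":[0,-25,0],"spin":0}]}}

```text
t: 16.25
eef_pos: [0.5172, 0.3371, 0.0775]
tcp_rot: [0.12, 0.993, -0.0, -0.0]
contact_force: [-0.4, 0.1, -0.9]
width: 0.0004
```

{"method": "move_arm", "body": {"rows": [{"xyz":[0,-4,0],"spin":0},{"xyz":[0,-8,0],"spin":0},{"xyz":[0,-11,0],"spin":0},{"xyz":[0,-11,0],"spin":0},{"xyz":[0,-11,0],"spin":0}]}}

```text
t: 16.75
eef_pos: [0.5148, 0.3272, 0.0777]
tcp_rot: [0.12, 0.993, 0.0, 0.0]
contact_force: [0.5, 0.1, 0.5]
width: 0.0006
```

```bash
python3 -c "
from h import *
print(local())"
```

```text
(16.75, array([-0.0074,  0.1293,  0.0777]), array([0.5, 0.1, 0.5]))
```

{"method": "move_arm", "body": {"rows": [{"xyz":[0,15,0],"spin":0},{"xyz":[0,40,0],"spin":0},{"xyz":[0,55,-30],"spin":0},{"xyz":[0,55,-75],"spin":0},{"xyz":[0,55,-120],"spin":0}]}}

```text
t: 17.25
eef_pos: [0.5271, 0.3814, 0.1982]
tcp_rot: [0.12, 0.993, -0.0, -0.001]
contact_force: [0.1, 1.1, 0.5]
width: 0.0004
```

{"method": "move_arm", "body": {"rows": [{"xyz":[2,-30,-30],"spin":0},{"xyz":[4,-70,-57],"spin":0},{"xyz":[6,-105,-57],"spin":0},{"xyz":[6,-140,-57],"spin":0},{"xyz":[6,-164,-57],"spin":0}]}}

```text
t: 17.75
eef_pos: [0.4824, 0.2202, 0.2552]
tcp_rot: [0.121, 0.993, -0.0, 0.0]
contact_force: [0.5, 0.0, -0.0]
width: 0.0004
```

{"method": "move_arm", "body": {"rows": [{"xyz":[0,0,0],"spin":0},{"xyz":[0,0,0],"spin":0},{"xyz":[0,0,0],"spin":0}]}}

```text
t: 18.05
eef_pos: [0.4829, 0.2244, 0.2546]
tcp_rot: [0.119, 0.993, 0.001, -0.0]
contact_force: [0.7, -0.2, -0.4]
width: 0.0003
```

```bash
cat > m.py <<'E'
from h import *
print(local(),observe()["eef_pos"])
w=camera("wrist");crop(w,140,0,400,320,2,"pics/w10.png");c=calibration("wrist")
a=cv2.imread("pics/w2.png");d=cv2.imread("pics/w9.png");b=cv2.imread("pics/w10.png")
def m(src,n,x,y,W,H):
  r=cv2.matchTemplate(b[y-25:y+H+25,x-25:x+W+25],src[y:y+H,x:x+W],cv2.TM_CCOEFF_NORMED);_,v,_,l=cv2.minMaxLoc(r);print(n,round(v,2),l[0]-25,l[1]-25)
m(a,"down bar(w2)",430,360,65,80);m(d,"thrown bar(w9)",570,360,40,75)
m(a,"hinge",470,325,55,45);m(a,"tape",570,355,90,90);m(d,"wheel(w9)",195,245,160,110)
m(d,"peg0(w9)",268,262,32,32);m(d,"peg1(w9)",405,325,34,34);m(a,"petri",635,285,100,90)
E
python3 m.py
```

```text
(18.05, array([-0.0127,  0.0219,  0.2546]), array([ 0.7, -0.2, -0.4])) [0.48288625 0.22443515 0.25458741]
down bar(w2) 0.97 1 -3
thrown bar(w9) 0.6 -2 3
hinge 0.95 1 -2
tape 0.99 1 -2
wheel(w9) 0.98 -2 2
peg0(w9) 0.93 -2 1
peg1(w9) 0.98 -2 2
petri 0.98 1 -1
```

The bar now matches the starting "pawl down" picture: 0.97, with the same shift as the hinge to within 1 px (0.06 rad would be about 7 px). The wheel matches the w9 position at about -0.73. I'll hand in.

```bash
python3 -c "
from workcell import *
print(sign_off())"
```

```text
the job is handed in; nothing more can be done
None
```

I handed the job in at about 18 s of the 48 s allowed; no verdict is reported. By my last checks the wheel is back one notch and the pawl is down in it.

- **Pawl throw:** the fingertip threw the pawl right back, to about 1.04 rad by image, and it stayed there.
- **Wheel:** I pushed it back by the near peg in two goes, first to about -0.68 and then to about -0.73. The notch middle is about -0.735 on the same measure.
- **First tip-over failed:** the tapered fingertip rode up on the bar, with up to 40 N upward on the wrist. The next picture showed the pawl still thrown back and the wheel unmoved.
- **Second tip-over worked:** with the tip lower it took about 1 N, and the pawl dropped.

**Last checks:**
- The bar matched the starting "pawl down" picture at 0.97, within 1 px of the hinge's shift.
- The wheel and pegs had not moved since the -0.73 reading.
- The label tape and petri dishes had not shifted. The other bench items were not checked at the end.
- The arm was clear of everything.
- I had used up the picture views, so the final state was confirmed only by image matching, not by eye. The vials were last seen upright, with vial1 under the nozzle, just before the second tip-over.

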